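# Tare the portion scale under the empty plate

### The arm

A 6-joint arm with a two-finger parallel gripper is mounted at the origin on the work surface. World frame = base frame: x ahead of the robot, y to its left, z up, the work surface at z = 0. Lengths are in mm, angles in rad, forces in N, time in s.
With the tool pointing down it reaches from about 350 to 875 mm from the base axis. Payload 4.2 kg.
Tool frame: the origin (TCP) lies at the very end of the fingers, on their centre line; the grasp point (between the pads) lies 19 mm behind it (arm.pinch_z is the distance from the TCP to the grasp point, in mm); x points along the fingers, y is the direction in which the jaws open and shut, and the axes are right-handed (so a half turn about x gives the same grasp; the last joint's range is limited). The gripper opens to 85 mm and grips with 20 to 120 N. Pads are 22 mm wide; open, the fingers measure 114 mm over their backs; the gripper's body (76 mm by 85 mm) begins 54 mm behind the grasp point. The pads swing forward as they close: fully open they stand 13 mm farther back than shut.
Start: joints at [-0.88, 0.385, 0.008, 0, -1.194, -0.259], TCP at [261.578, -567.605, 196.612] pointing down, gripper open.
Joint ranges: [-3.14, 3.14], [-1.21, 2.06], [-1.07, 1.41], [-3.16, 2.05], [-2.99, -0.16], [-3.1, 3.1]. Speed limits (rad/s): [2.79, 2.79, 3.14, 3.14, 3.14, 3.14].

### API

Orientations are given as a unit quaternion [x, y, z, w].
In Python, from bench import arm gives the robot as it stands.
- The arm moves only by the tool drive_tool, never from a script. Its argument "motion" is a list of rows, each a list of 4 numbers: the shift along the tool's x, y, z in mm, then the turn about the tool's x in degrees. In form: [[dx, dy, dz, spin], ...]. A call has 1 to 10 rows; each row shifts and turns the commanded pose from where the row before left it, along the tool's axes as they then stand; what a row does not reach is not made up. A row lasts 1/12 s, in which the tool goes at most 41.7 mm and 7.16 degrees, less where a joint would pass 70% of its speed; a pose out of reach is approached as far as the arm can. A call with a gripper value outside its range is refused whole. "grip" is the finger opening in mm, from 0 to 85.4, set as the call begins (left out, the last holds). The fingers move at their own pace and stop on an object; the grip force is fixed at half the most. Time passes only in rows, so rows that do not move let the fingers close. It gives the time, the measured TCP pose, the force and the opening at its end, in the units of the state.
- arm.read_state(): the state, without advancing time (a new reading comes with each control period).
- arm.get_image(name): name is "scene" or "side" or "wrist"; returns the picture (420x560x3 uint8, red, green, blue); there is no depth.
- arm.calibration(name): a dict with "K" (3x3 intrinsics, pixels), "eye" and "attitude" of the camera in the world; the wrist camera has in their place "T_tool_cam" (4x4, takes a point from camera to tool coordinates, whose origin is the TCP and whose axes are the tool frame's). Camera axes: x right, y up, looking along -z (the intrinsics and any distortion apply to the point x, -y, -z); pixel columns grow to the right and rows downward; lengths in mm; the calibration is good to about 2 mm. A picture is of the moment at which its call begins: read the wrist's pose just before it. calibration takes no time and is no camera call.
- arm.job_done(): hands the job in, once; it reports no verdict.
The state is a dict: "clock": time; "joints": joint angles; "joint_vel": joint speeds; "joint_efforts": joint torques, N m; "position": TCP position; "ee_rot": TCP orientation; "contact_force": force on the tool from outside, world axes, zero at the start; "wrist_torque": the same for the moment, N m; "gripper_width": finger opening in mm.
Only numpy, scipy, OpenCV 4.12 (cv2) and the standard library are available. Lean on these libraries where they do the work, as an engineer would, in place of code of your own. Each camera call takes 0.05 s, during which the arm holds its last target. There are 200 camera calls.

### The job

Two alike portion scales stand on the table, one with a plate of tomato halves and one with an empty plate. Tare the one with the empty plate: press its blue key lightly with the fingertips, well down for a moment, then let it come up and draw the hand back a good ten centimetres from it. Press no other key, keep off the other scale and off both plates and pans, and leave everything else on the table where it is; nothing is picked up.

Things in the scene. Friction and masses are not known exactly. Their poses are not given: they have to be found in the camera images.
- scale_empty: white bench scale for weighing portions, with the EMPTY plate, fixed to the table, 275 deep (x) by 240 wide (y). Origin: centre of footprint, table level; x to its back, z up. Console: the front 85 mm, sloping 15 degrees from 27 mm high at the front edge to 50 mm at the pan, with the display and along its front a row of four keys 45 mm apart, from +y to -y: red, white, blue, green. Behind it the pan, top 68 mm high
- scale_full: the other portion scale, alike in every part and with its origin and axes alike, but it carries the plate with four tomato halves; to be left alone
- scale_empty_pan: flat stainless pan (190 by 230 mm, 6 thick) of the scale with the empty plate, fixed on it; origin under its centre, 62 mm above the table
- scale_empty_tare_top (a point): centre of the top of the BLUE tare key of the scale with the empty plate: press here. Raised key, 26 mm along the scale's y by 20 mm up the slope, 10 mm proud of the console, its top about 43 mm above the table; moves with the key. z points out of the key (15 degrees off vertical, leaning to the console's front edge), y along the row
- scale_empty_power (a joint): red power key of the scale with the empty plate: how far it is pressed in (m), 0 up to 0.006 fully down, square to the console
- scale_empty_zero (a joint): white zero key of the scale with the empty plate: how far it is pressed in (m), 0 up to 0.006 fully down, square to the console
- scale_empty_tare (a joint): blue tare key of the scale with the empty plate: how far it is pressed in (m), 0 up to 0.006 fully down, square to the console; a spring pushes it back up, about 1 N to start and 5.5 N fully down; the stop below is hard and the scale delicate, so press slowly and stay under 30 N
- scale_empty_total (a joint): green total key of the scale with the empty plate: how far it is pressed in (m), 0 up to 0.006 fully down, square to the console
- scale_full_power (a joint): red power key of the scale with the full plate: how far it is pressed in (m), 0 up to 0.006 fully down, square to the console
- scale_full_zero (a joint): white zero key of the scale with the full plate: how far it is pressed in (m), 0 up to 0.006 fully down, square to the console
- scale_full_tare (a joint): blue tare key of the scale with the full plate: how far it is pressed in (m), 0 up to 0.006 fully down, square to the console
- scale_full_total (a joint): green total key of the scale with the full plate: how far it is pressed in (m), 0 up to 0.006 fully down, square to the console
- plate_empty: empty white plate, 190 mm across and 20 high, standing loose in the middle of the pan of its scale; its rim is 88 mm above the table; origin: centre of its underside
- plate_full: the same kind of plate on the other scale, with four tomato halves on it; origin: centre of its underside
- half0: red tomato half, 40 mm across, 20 high, lying cut face down on the full plate; origin: centre of its underside
- half1: red tomato half, 40 mm across, 20 high, lying cut face down on the full plate; origin: centre of its underside
- half2: red tomato half, 40 mm across, 20 high, lying cut face down on the full plate; origin: centre of its underside
- half3: red tomato half, 40 mm across, 20 high, lying cut face down on the full plate; origin: centre of its underside
- board: timber chopping board, 270 by 190 by 18 mm with a handle 105 long at its -x end, on the table at the left; origin: under the middle of its 270 by 190 part
- knife: paring knife, about 220 mm long and 14 high, lying on the board; origin: between handle (-x) and blade (+x), underside
- tomato0: whole red tomato, 60 mm across and 50 high, on the board; origin: centre of its underside
- tomato1: whole red tomato, 60 mm across and 50 high, on the board; origin: centre of its underside
- shaker: salt shaker, white with steel cap, 48 mm across and 85 high, standing on the table between robot and scales; origin: centre of its underside
- oil: green glass oil bottle, 62 mm across and 180 high, standing on the table at the right; origin: centre of its underside

How it is judged (in metres and radians):
On the way:
1. the blue tare key of the scale with the empty plate is pressed down (at least 3.5 of its 6 mm) by the fingers for 0.2 s (value of joint scale_empty_tare above 0.0035 m and contact force between the fingers and scale_empty above 0.5 N), for 0.2 s.
At the end, for the whole second after the job is handed in: all eight keys of both scales are up (within 1 mm), the gripper is at least 80 mm from the blue key, and plates, tomatoes, board, knife, shaker and bottle rest within 10 mm of where they stood (value of joint each of scale_empty_tare, scale_empty_power, scale_empty_zero, scale_empty_total, scale_full_power, scale_full_zero, scale_full_tare, scale_full_total below 0.001 m and distance between the grasp point and scale_empty_tare_top above 0.08 m and distance of each of plate_empty, plate_full, half0, half1, half2, half3, board, knife, tomato0, tomato1, shaker, oil from where it was at the start of the episode below 0.01 m and linear speed of each of plate_empty, plate_full, half0, half1, half2, half3, board, knife, tomato0, tomato1, shaker, oil below 0.02 m/s); the robot touches nothing.
It fails at once if the scale with the empty plate is pressed with more than 30 N (contact force between any of the arm, the fingers and scale_empty above 30 N).
It fails at once if any other key, on either scale, is pressed in by more than 1.5 mm (value of joint any of scale_empty_power, scale_empty_zero, scale_empty_total, scale_full_power, scale_full_zero, scale_full_tare, scale_full_total above 0.0015 m).
It fails at once if the robot touches the other scale or either plate or the pan under the empty plate (more than 1 N) (contact force between any of the arm, the fingers and scale_full above 1 N or contact force between any of the arm, the fingers and plate_full above 1 N or contact force between any of the arm, the fingers and plate_empty above 1 N or contact force between any of the arm, the fingers and scale_empty_pan above 1 N).
It fails at once if a plate, a tomato, the board, the knife, the shaker or the bottle is moved or lifted by more than 10 mm (distance of any of plate_empty, plate_full, half0, half1, half2, half3, board, knife, tomato0, tomato1, shaker, oil from where it was at the start of the episode above 0.01 m).
It also fails if it takes over 38 s, if anything falls off the work surface, if the arm or the gripper's body presses on something with over 40 N, if the wrist force passes 120 N, or if a joint passes its speed limit or range.

## Working session

There is one attempt and no reset: what is moved stays moved. The work goes in short steps, Python scripts to look and compute and a tool call to move; the robot and the scene stay as the last step left them, time stands still between calls to the robot, and variables do not carry over. Pictures are saved under pics/ and viewed, about 8 in all and at most 12, crops included, and the job is handed in when it is done.

Besides the shell and the picture viewer there is one more tool, called after "Call:" as name(argument=value, ...) on one line, values as JSON. drive_tool: Moves the arm, as the interface text tells. Its arguments: {"type":"object","properties":{"motion":{"type":"array"},"grip":{"type":"number"}},"required":["motion"]}

```bash
mkdir -p pics
python3 - <<'E'
from bench import arm
import cv2,numpy as np
s=arm.read_state();print(s)
for n in("scene","side","wrist"):
    print(n,arm.calibration(n)); 
    if n!="wrist": cv2.imwrite(f"pics/{n}0.png",arm.get_image(n)[:,:,::-1])
E
```

```text
{'clock': 0.0, 'joints': array([-8.80377743e-01,  3.85539589e-01,  6.59799476e-03, -4.69374259e-04,
       -1.19397054e+00, -2.58624540e-01]), 'joint_vel': array([ 3.74770415e-04,  6.58418277e-05, -1.03154243e-03, -1.47855167e-04,
       -4.26425995e-04, -2.18448245e-04]), 'joint_efforts': array([-7.24026504e-04, -3.92289662e+01,  1.88403422e+01,  4.18628767e+00,
       -4.65114426e-03, -1.64909528e-05]), 'position': array([ 261.30585316, -567.02633278,  195.52539607]), 'ee_rot': array([-0.15068327,  0.69090834,  0.15215502,  0.69049915]), 'contact_force': array([ 0.35672766, -0.82045324, -0.01129047]), 'wrist_torque': array([ 0.01779166, -0.03246167,  0.02938308]), 'gripper_width': 85.51869916247264}
scene {'K': array([[542.45517748,   0.        , 284.83605424],
       [  0.        , 542.45517748, 209.19401493],
       [  0.        ,   0.        ,   1.        ]]), 'eye': array([1613.63632515,  -57.22175095, 1148.83369008]), 'attitude': array([0.28005225, 0.25673324, 0.61979256, 0.6866702 ])}
side {'K': array([[391.21565232,   0.        , 285.79898547],
       [  0.        , 391.21565232, 204.43415308],
       [  0.        ,   0.        ,   1.        ]]), 'eye': array([ 166.58234006,  994.65178151, 1076.14553927]), 'attitude': array([-0.07781495,  0.38559025,  0.90158287, -0.18003699])}
wrist {'K': array([[346.27080352,   0.        , 280.25700667],
       [  0.        , 346.27080352, 207.14083032],
       [  0.        ,   0.        ,   1.        ]]), 'T_tool_cam': array([[ 7.56558262e-04,  2.86665501e-01, -9.58030437e-01,
        -1.78052975e+02],
       [ 9.99999369e-01, -1.01271649e-03,  4.86672329e-04,
        -1.31445357e-01],
       [-8.30701054e-04, -9.58030200e-01, -2.86666086e-01,
        -7.35161694e+01],
       [ 0.00000000e+00,  0.00000000e+00,  0.00000000e+00,
         1.00000000e+00]])}
```

View pics/scene0.png

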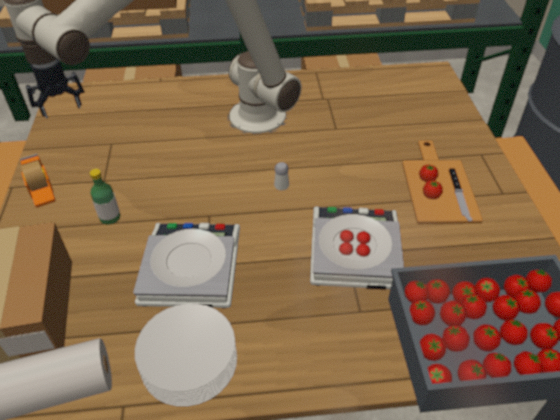

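View pics/side0.png

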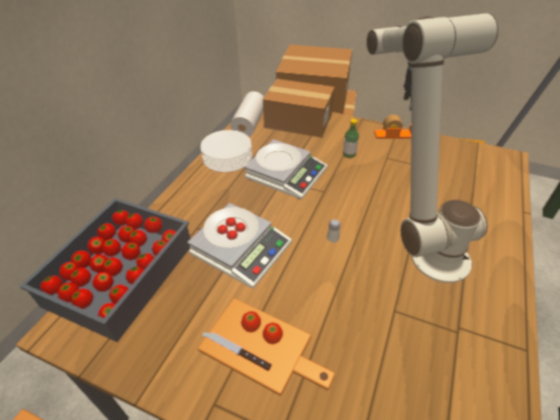

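The scene view shows the empty-plate scale at left, with keys along row ~226 (green 172, blue ~188, white ~204, red ~220). The side view shows the same scale with its keys around (290-320, 165-190). The shaker and bottle are clear of it. Next I'll locate the blue key in both views.

```bash
cat > h.py <<'E'
from bench import arm
import cv2,numpy as np
from scipy.spatial.transform import Rotation as R
def cam(n,s=None):
    c=arm.calibration(n)
    if n!="wrist": return c["K"],R.from_quat(c["attitude"]).as_matrix(),np.array(c["eye"])
    T=np.eye(4);T[:3,:3]=R.from_quat(s["ee_rot"]).as_matrix();T[:3,3]=s["position"]
    T=T@c["T_tool_cam"];return c["K"],T[:3,:3],T[:3,3]
def ray(c,uv):
    K,A,e=c;d=np.linalg.inv(K)@[uv[0],uv[1],1];return e,A@(d*[1,-1,-1])
def onz(c,uv,z):
    e,d=ray(c,uv);return e+d*(z-e[2])/d[2]
def blobs(im,lo,hi,amin=6):
    h=cv2.cvtColor(im,cv2.COLOR_RGB2HSV);n,_,st,ce=cv2.connectedComponentsWithStats(cv2.inRange(h,lo,hi))
    return [(st[i,4],ce[i],st[i,:4]) for i in range(1,n) if st[i,4]>=amin]
BLUE=((105,130,60),(130,255,255));GREEN=((50,120,50),(85,255,255));RED=((170,150,80),(180,255,255))
E
python3 - <<'E'
from h import *
for n in("scene","side"):
    im=cv2.imread(f"pics/{n}0.png")[:,:,::-1];im=np.ascontiguousarray(im);c=cam(n)
    for nm,m in(("B",BLUE),("G",GREEN),("R",RED)):
        for a,p,b in blobs(im,*m):
            if a<120:
                q=onz(c,p,43)
                if 300<q[0]<800: print(n,nm,a,p.round(1),q.round(0))
E
```

```text
scene B 24 [347.2 210. ] [548. 223.  43.]
scene B 36 [187.5 225.6] [ 561. -230.   43.]
scene G 32 [331.2 209.2] [540. 178.  43.]
scene G 47 [171.4 225.9] [ 558. -275.   43.]
side B 13 [313.4 172.4] [ 552. -227.   43.]
side B 25 [271.8 251.4] [539. 228.  43.]
side G 9 [317.9 166.7] [ 548. -271.   43.]
side G 17 [279. 243.] [532. 184.  43.]
```

Run:
```python
from h import *
s=arm.read_state();M=R.from_quat(s["ee_rot"]).as_matrix();print(M.round(3))
c=cam("scene");print("oil",onz(c,(108,218),0),onz(c,(96,174),180),"shaker",onz(c,(281,188),0))
d=np.array([556,-229,0])-s["position"];print(M.T@d)
```

```text
[[-0.001 -0.418  0.908]
 [ 0.002  0.908  0.418]
 [-1.     0.002 -0.   ]]
oil [ 465.03408011 -470.26543365    0.        ] [ 474.66795607 -458.78966155  180.        ] shaker [390.45003489  47.36473297   0.        ]
[195.96303742 183.44506585 409.10417805]
```

Call:
drive_tool(motion=[[-25,0,0,0],[-25,0,0,0],[-15,6,13,0],[0,13,26,0],[0,13,26,0],[0,13,26,0],[0,13,26,0],[0,13,26,0],[0,13,26,0],[0,13,26,0]], grip=0)

```text
clock: 0.93
position: [398.5, -396.4, 261.2]
ee_rot: [-0.151, 0.691, 0.152, 0.691]
contact_force: [-0.0, -0.5, -0.0]
gripper_width: -0.2
```

Call:
drive_tool(motion=[[0,13,26,0],[0,13,26,0],[0,13,26,0],[0,13,26,0],[0,13,26,0],[0,13,26,0],[0,13,26,0],[0,6,13,0],[0,0,0,0]])

```text
clock: 1.68
position: [536.0, -226.1, 260.7]
ee_rot: [-0.152, 0.691, 0.153, 0.69]
contact_force: [0.5, 0.2, 0.2]
gripper_width: 0.0
```

Call:
drive_tool(motion=[[0,0,0,5],[0,0,0,6],[0,0,0,6],[0,0,0,6],[20,0,0,6],[25,0,0,0],[10,0,0,0],[0,0,0,0],[0,0,0,0]])

```text
clock: 2.43
position: [534.3, -228.9, 206.7]
ee_rot: [0.026, 0.707, -0.027, 0.706]
contact_force: [0.3, -0.1, 1.0]
gripper_width: -0.1
```

Run:
```python
from h import *
s=arm.read_state();im=arm.get_image("wrist");cv2.imwrite("pics/w1.png",im[:,:,::-1]);c=cam("wrist",s)
M=R.from_quat(s["ee_rot"]).as_matrix();print(s["clock"],s["position"],M.round(3),s["contact_force"])
P={}
for nm,m in(("B",BLUE),("G",GREEN),("R",RED)):
    for a,p,b in blobs(im,*m,40):
        q=onz(c,p,43);print(nm,a,p.round(1),b,q.round(1),(M.T@(q-s["position"])).round(1))
```

```text
2.4333 [ 534.2919422  -228.902402    206.69068133] [[-0.001  0.074  0.997]
 [-0.001  0.997 -0.074]
 [-1.    -0.001 -0.001]] [ 0.32890613 -0.07005875  1.00256732]
B 449 [281.4 196.8] [269 187  25  20] [ 552.1 -229.7   43. ] [163.7   0.6  18. ]
G 66 [242.7 190.4] [227 186  23  17] [ 542.5 -268.4   43. ] [163.7 -38.7  11.3]
```

View pics/w1.png

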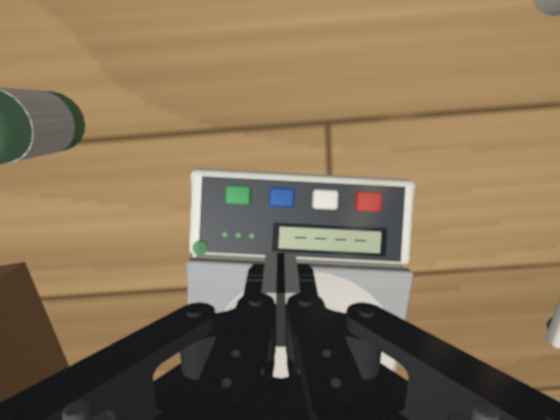

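The wrist view shows the whole console. Blue is at pixel (281,197), between green (238,195) and white (325,199), and the fingertips are in line with it. Blue lies about 18 mm ahead and 164 mm below, agreeing with the other views to within about 9 mm. The row is turned a further 3.5°. I'll go down and look from close by.

Call:
drive_tool(motion=[[20,0,4,3],[25,0,5,0],[25,0,5,0],[25,0,0,0],[15,0,0,0],[5,0,0,0],[0,0,0,0],[0,0,0,0]])

```text
clock: 3.15
position: [549.8, -230.2, 93.3]
ee_rot: [0.044, 0.705, -0.045, 0.707]
contact_force: [-0.1, -0.4, 0.1]
gripper_width: 0.3
```

Run:
```python
from h import *
s=arm.read_state();im=arm.get_image("wrist");cv2.imwrite("pics/w2.png",im[:,:,::-1]);c=cam("wrist",s)
side=arm.get_image("side");cv2.imwrite("pics/s2.png",cv2.resize(side[110:215,235:375],None,fx=5,fy=5,interpolation=cv2.INTER_CUBIC)[:,:,::-1])
M=R.from_quat(s["ee_rot"]).as_matrix();print(s["clock"],s["position"],s["contact_force"])
for nm,m in(("B",BLUE),("G",GREEN)):
    for a,p,b in blobs(im,*m,40):
        q=onz(c,p,43);print(nm,a,p.round(1),b,q.round(1),(M.T@(q-s["position"])).round(1))
```

```text
3.15 [ 549.80087889 -230.2087336    93.29327904] [-0.13956995 -0.43582921  0.10335622]
B 970 [282.4 216.2] [265 203  36  28] [ 551.7 -229.5   43. ] [50.3  1.   1.6]
G 135 [227.2 209.7] [202 203  35  25] [ 542.3 -266.7   43. ] [ 50.3 -37.1  -3. ]
```

View pics/w2.png

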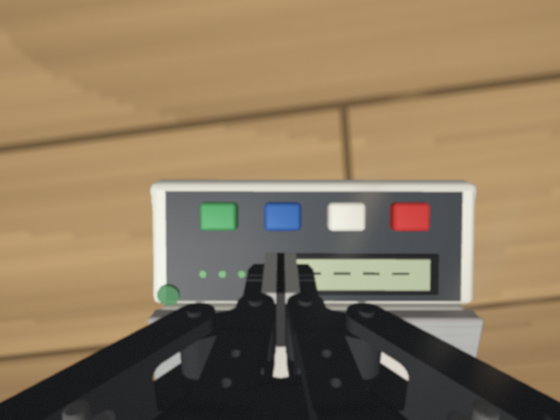

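View pics/s2.png

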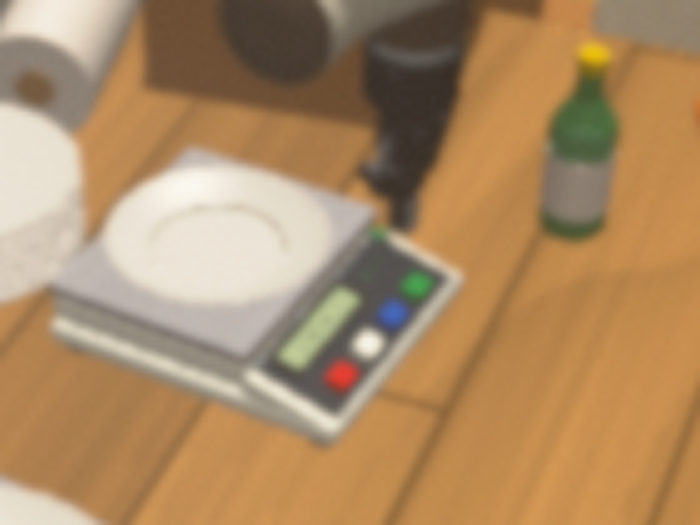

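The console is now square in the wrist view, with blue at (282,216). The visible fingertip ends near row 253, which is lower than I expect for a TCP at z=93, so I'll check where the tips really are before pressing.

Run:
```python
from h import *
s=arm.read_state();M=R.from_quat(s["ee_rot"]).as_matrix()
def proj(c,p):
    K,A,e=c;q=A.T@(np.array(p)-e);q=K@(q*[1,-1,-1]);return (q[:2]/q[2]).round(1)
for t in([0,0,0],[0,0,-11],[0,0,11],[-20,0,-11],[-40,0,-11],[-40,0,11],[-40,14,0]):
    p=s["position"]+M@t;print(t,*[proj(cam(n,s),p) for n in("wrist","side","scene")])
im=cv2.imread("pics/w2.png")[190:310,220:345];a=cv2.resize(im,None,fx=4,fy=4)
f=arm.get_image("scene")[150:270,140:260,::-1];cv2.imwrite("pics/z2.png",cv2.convertScaleAbs(np.hstack([a[:480,:],cv2.resize(f,(400,400)).copy().__array__() if 0 else cv2.copyMakeBorder(cv2.resize(f,(300,300)),0,180,0,0,0)]),alpha=1.6,beta=25))
```

```text
[0, 0, 0] [281.1 241.8] [314.8 162.4] [185.2 210. ]
[0, 0, -11] [281.1 223. ] [317.2 163.3] [185.8 207.1]
[0, 0, 11] [281.  259.9] [312.4 161.6] [184.5 212.8]
[-20, 0, -11] [281.2 236.5] [317.5 159.3] [184.8 201.9]
[-40, 0, -11] [281.3 253.5] [317.7 155.4] [183.8 196.6]
[-40, 0, 11] [281.2 298.3] [312.9 153.7] [182.5 202.3]
[-40, 14, 0] [312.9 276.4] [313.7 156.3] [188.3 199.5]
```

View pics/z2.png

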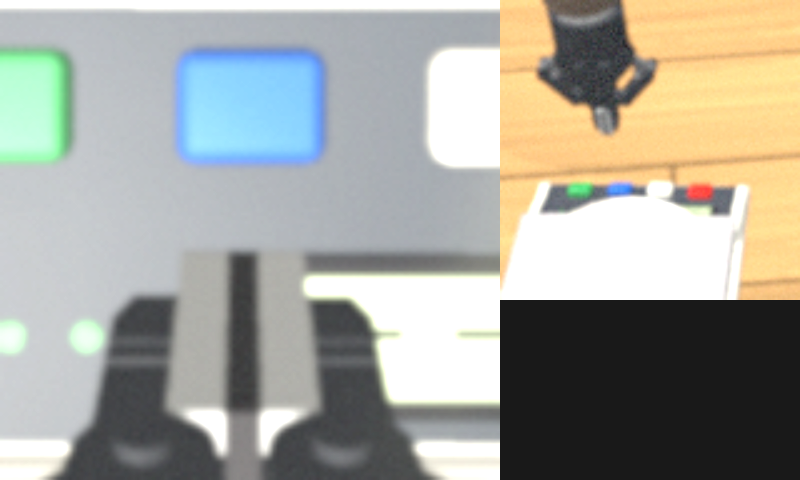

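The three views agree: the visible tip ends about 30 mm behind the nominal TCP (side row 156 against a predicted 162, scene 203 against 210). It is centred laterally on blue. I'll therefore go down by feel, in steps smaller than the 6 mm key travel.

Call:
drive_tool(motion=[[15,1,0,0],[15,0,0,0],[7,0,0,0],[0,0,0,0],[0,0,0,0]])

```text
clock: 3.72
position: [549.0, -229.0, 55.2]
ee_rot: [0.045, 0.705, -0.045, 0.706]
contact_force: [-0.1, 0.7, -1.2]
gripper_width: 0.2
```

Call:
drive_tool(motion=[[2,0,0,0],[1,0,0,0],[1,0,0,0],[1,0,0,0],[0,0,0,0]])

```text
clock: 4.13
position: [548.6, -228.7, 49.7]
ee_rot: [0.045, 0.706, -0.045, 0.706]
contact_force: [0.4, -0.3, -1.2]
gripper_width: 0.2
```

Call:
drive_tool(motion=[[1,0,0,0],[1,0,0,0],[1,0,0,0],[0,0,0,0]])

```text
clock: 4.47
position: [548.4, -228.7, 46.3]
ee_rot: [0.045, 0.706, -0.045, 0.706]
contact_force: [0.5, -0.2, -1.9]
gripper_width: -0.1
```

Call:
drive_tool(motion=[[1,0,0,0],[1,0,0,0],[1,0,0,0],[0,0,0,0]])

```text
clock: 4.8
position: [548.4, -228.7, 43.3]
ee_rot: [0.045, 0.706, -0.045, 0.705]
contact_force: [-1.0, 0.8, 0.1]
gripper_width: 0.1
```

Run:
```python
from h import *
s=arm.read_state();print(s["position"],s["contact_force"],s["wrist_torque"])
a=arm.get_image("wrist")[170:310,210:350,::-1];b=arm.get_image("side")[140:200,285:345,::-1]
cv2.imwrite("pics/z3.png",cv2.convertScaleAbs(np.hstack([cv2.resize(a,(400,400)),cv2.resize(b,(400,400),interpolation=cv2.INTER_CUBIC)]),alpha=1.6,beta=25))
```

```text
[ 548.4183606  -228.70821      43.28328458] [-0.96492234  0.83623887  0.06105408] [-0.01152832  0.0659909  -0.03672005]
```

View pics/z3.png

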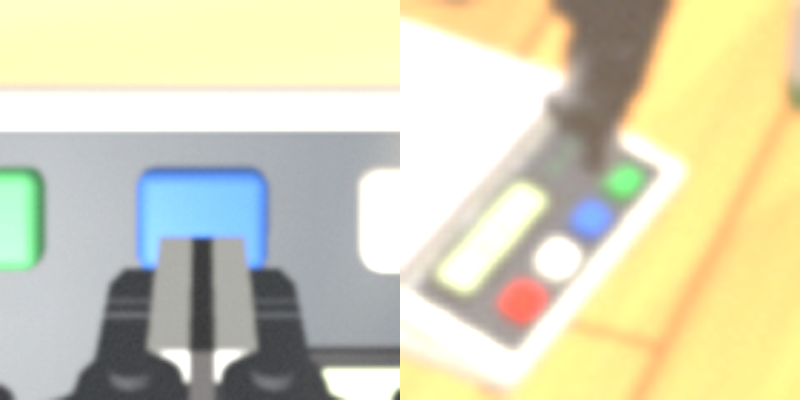

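Fingertips still hang well above the blue key and are centred on it (tip pixels about 281,253; key centre 281,247). There is no contact, so I'll continue down.

Call:
drive_tool(motion=[[3,0,-1,0],[3,0,-1,0],[3,0,0,0],[2,0,0,0],[2,0,0,0],[1,0,0,0],[0,0,0,0]])

```text
clock: 5.48
position: [546.5, -228.5, 29.2]
ee_rot: [0.045, 0.706, -0.045, 0.705]
contact_force: [0.3, -0.3, 0.6]
gripper_width: 0.2
```

Call:
drive_tool(motion=[[1,0,0,0],[1,0,0,0],[1,0,0,0],[1,0,0,0],[0,0,0,0]])

```text
clock: 5.9
position: [546.5, -228.5, 25.4]
ee_rot: [0.045, 0.706, -0.045, 0.706]
contact_force: [0.2, 0.5, -0.2]
gripper_width: -0.0
```

Call:
drive_tool(motion=[[1,0,0,0],[1,0,0,0],[1,0,0,0],[0,0,0,0]])

```text
clock: 6.23
position: [546.4, -228.5, 22.4]
ee_rot: [0.045, 0.706, -0.045, 0.706]
contact_force: [-0.3, -0.0, -0.9]
gripper_width: -0.0
```

Call:
drive_tool(motion=[[1,0,0,0],[1,0,0,0],[1,0,0,0],[0,0,0,0]])

```text
clock: 6.57
position: [546.5, -228.5, 19.4]
ee_rot: [0.045, 0.706, -0.045, 0.706]
contact_force: [0.1, 0.2, 0.2]
gripper_width: -0.2
```

Call:
drive_tool(motion=[[1,0,0,0],[1,0,0,0],[0,0,0,0],[0,0,0,0]])

```text
clock: 6.9
position: [546.6, -228.5, 17.5]
ee_rot: [0.045, 0.706, -0.045, 0.706]
contact_force: [-0.0, 0.1, -0.3]
gripper_width: 0.0
```

Call:
drive_tool(motion=[[1,0,0,0],[1,0,0,0],[0,0,0,0],[0,0,0,0]])

```text
clock: 7.23
position: [546.6, -228.5, 15.5]
ee_rot: [0.045, 0.706, -0.045, 0.706]
contact_force: [0.3, 0.2, 0.6]
gripper_width: 0.2
```

Run:
```python
from h import *
s=arm.read_state();print(s["position"],s["contact_force"],s["wrist_torque"])
im=arm.get_image("wrist");print([(a,p,b) for a,p,b in blobs(im,*BLUE,40)])
a=im[170:310,210:350,::-1];b=arm.get_image("side")[140:200,285:345,::-1]
cv2.imwrite("pics/z4.png",cv2.convertScaleAbs(np.hstack([cv2.resize(a,(400,400)),cv2.resize(b,(400,400),interpolation=cv2.INTER_CUBIC)]),alpha=1.6,beta=25))
```

```text
[ 546.55485772 -228.49210448   15.51266492] [0.33078964 0.21323779 0.6023365 ] [ 0.06093843  0.01755458 -0.01644879]
[(np.int32(109), array([259.66055046, 258.32110092]), array([255, 252,  10,  13], dtype=int32)), (np.int32(113), array([301.11504425, 258.39823009]), array([297, 252,  10,  13], dtype=int32))]
```

View pics/z4.png

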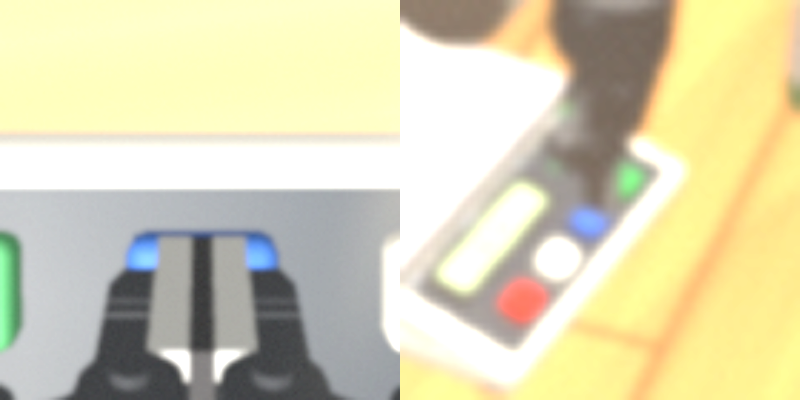

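The tip now overlies the blue key, nearly touching. It is centred, the key shows evenly on both sides at columns 255-306, and green and white are well clear. I'll continue in 2 mm steps.

Call:
drive_tool(motion=[[1,0,0,0],[1,0,0,0],[0,0,0,0],[0,0,0,0]])

```text
clock: 7.67
position: [546.6, -228.5, 13.5]
ee_rot: [0.045, 0.706, -0.045, 0.706]
contact_force: [0.2, -0.3, 0.7]
gripper_width: -0.1
```

Call:
drive_tool(motion=[[1,0,0,0],[1,0,0,0],[0,0,0,0],[0,0,0,0]])

```text
clock: 8.0
position: [546.5, -228.5, 11.5]
ee_rot: [0.045, 0.706, -0.045, 0.706]
contact_force: [0.2, 0.3, -0.7]
gripper_width: -0.2
```

Call:
drive_tool(motion=[[1,0,0,0],[1,0,0,0],[0,0,0,0],[0,0,0,0]])

```text
clock: 8.33
position: [546.6, -228.5, 9.5]
ee_rot: [0.045, 0.706, -0.045, 0.706]
contact_force: [-0.5, 0.0, -0.2]
gripper_width: -0.1
```

Call:
drive_tool(motion=[[1,0,0,0],[1,0,0,0],[0,0,0,0],[0,0,0,0]])

```text
clock: 8.67
position: [547.0, -228.6, 7.9]
ee_rot: [0.045, 0.705, -0.045, 0.706]
contact_force: [0.3, 0.5, 2.2]
gripper_width: -0.2
```

Call:
drive_tool(motion=[[1,0,0,0],[1,0,0,0],[0,0,0,0],[0,0,0,0]])

```text
clock: 9.0
position: [547.5, -228.7, 6.1]
ee_rot: [0.045, 0.705, -0.045, 0.706]
contact_force: [0.7, -0.2, 3.5]
gripper_width: 0.4
```

Contact came at about z=8.5 and the spring is loading. I'll take the key to about 5 mm and hold.

Call:
drive_tool(motion=[[0.7,0,0,0],[0.7,0,0,0],[0,0,0,0],[0,0,0,0]])

```text
clock: 9.33
position: [547.2, -228.6, 4.5]
ee_rot: [0.045, 0.705, -0.045, 0.706]
contact_force: [1.1, 0.4, 5.8]
gripper_width: -0.2
```

Call:
drive_tool(motion=[[0.7,0,0,0],[0.7,0,0,0],[0,0,0,0],[0,0,0,0],[0,0,0,0]])

```text
clock: 9.75
position: [547.2, -228.7, 3.2]
ee_rot: [0.045, 0.705, -0.045, 0.706]
contact_force: [2.1, 0.4, 5.5]
gripper_width: 0.0
```

Call:
drive_tool(motion=[[0.5,0,0,0],[0,0,0,0],[0,0,0,0],[0,0,0,0],[0,0,0,0]])

```text
clock: 10.17
position: [547.4, -228.7, 2.8]
ee_rot: [0.045, 0.705, -0.045, 0.706]
contact_force: [1.2, -0.7, 6.3]
gripper_width: -0.2
```

Run:
```python
from h import *
s=arm.read_state();print(s["position"],s["contact_force"],s["wrist_torque"])
a=arm.get_image("wrist")[170:310,210:350,::-1];b=arm.get_image("side")[140:200,285:345,::-1]
cv2.imwrite("pics/z5.png",cv2.convertScaleAbs(np.hstack([cv2.resize(a,(400,400)),cv2.resize(b,(400,400),interpolation=cv2.INTER_CUBIC)]),alpha=1.6,beta=25))
```

```text
[ 547.36057245 -228.65239765    2.79551103] [ 1.21572439 -0.6697125   6.28621856] [-0.0519127  -0.55957052 -0.01806874]
```

View pics/z5.png

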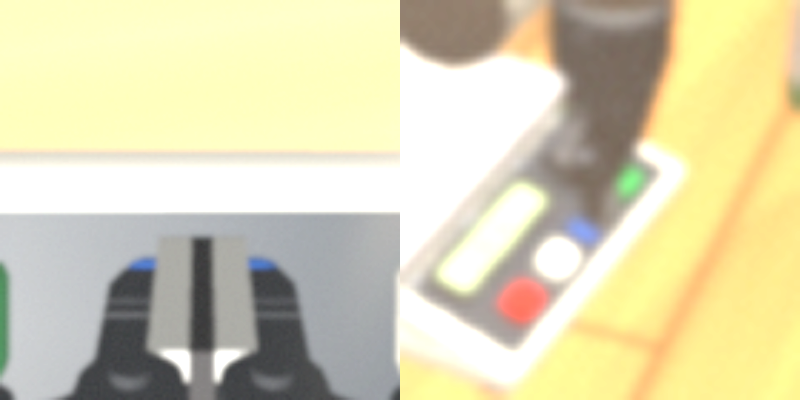

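The blue key is sunk under the tips (only slivers show at columns ~260 and ~301). The force of about 6.3 N fits the spring law near full travel, and the neighbours are untouched. Releasing slowly, then straight up.

Call:
drive_tool(motion=[[-1.5,0,0,0],[-2,0,0,0],[-3,0,0,0],[-5,0,0,0],[-10,0,0,0],[-20,0,0,0],[-25,0,0,0],[-30,0,0,0],[-30,0,0,0],[-30,0,0,0]])

```text
clock: 11.1
position: [545.3, -228.2, 160.1]
ee_rot: [0.045, 0.707, -0.045, 0.705]
contact_force: [0.6, -0.6, -1.0]
gripper_width: -0.2
```

Call:
drive_tool(motion=[[-25,0,0,0],[-20,0,0,0],[-5,0,0,0],[0,0,0,0],[0,0,0,0],[0,0,0,0]])

```text
clock: 11.6
position: [545.3, -228.1, 206.8]
ee_rot: [0.045, 0.707, -0.045, 0.704]
contact_force: [0.4, 0.9, -0.4]
gripper_width: -0.0
```

Run:
```python
from h import *
s=arm.read_state();im=arm.get_image("wrist");c=cam("wrist",s);print(s["clock"],s["position"],s["contact_force"])
for a,p,b in blobs(im,*BLUE,40): print(a,p,b,onz(c,p,43))
n=arm.get_image("scene");o=np.ascontiguousarray(cv2.imread("pics/scene0.png")[:,:,::-1])
d=cv2.absdiff(n,o).max(2)>50;st=cv2.connectedComponentsWithStats(d.astype(np.uint8))[2];print([list(x) for x in st[1:] if x[4]>15])
cv2.imwrite("pics/end.png",im[:,:,::-1])
```

```text
11.6 [ 545.34215548 -228.08877578  206.82873184] [ 0.37329745  0.9448401  -0.43601886]
464 [279.97413793 186.90517241] [268 178  25  19] [ 552.20706115 -229.67623785   43.        ]
[[np.int32(6), np.int32(0), np.int32(101), np.int32(58), np.int32(2536)], [np.int32(108), np.int32(0), np.int32(8), np.int32(5), np.int32(24)], [np.int32(134), np.int32(0), np.int32(122), np.int32(76), np.int32(3935)], [np.int32(106), np.int32(11), np.int32(12), np.int32(8), np.int32(59)], [np.int32(252), np.int32(12), np.int32(24), np.int32(46), np.int32(349)], [np.int32(149), np.int32(34), np.int32(12), np.int32(2), np.int32(17)], [np.int32(276), np.int32(36), np.int32(26), np.int32(22), np.int32(494)], [np.int32(22), np.int32(38), np.int32(16), np.int32(7), np.int32(53)], [np.int32(259), np.int32(55), np.int32(4), np.int32(17), np.int32(33)], [np.int32(32), np.int32(62), np.int32(23), np.int32(6), np.int32(63)], [np.int32(264), np.int32(62), np.int32(10), np.int32(20), np.int32(74)], [np.int32(276), np.int32(67), np.int32(10), np.int32(18), np.int32(93)], [np.int32(250), np.int32(66), np.int32(56), np.int32(46), np.int32(915)], [np.int32(141), np.int32(69), np.int32(98), np.int32(102), np.int32(3106)], [np.int32(26), np.int32(70), np.int32(59), np.int32(46), np.int32(1253)]]
```

View pics/end.png

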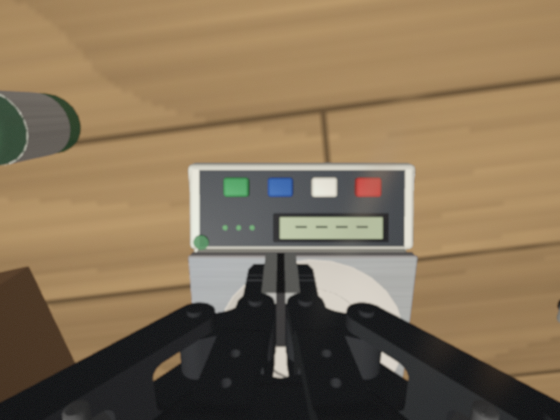

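The blue key is back up at the same place and size as before, (280,187). The only scene differences are from the arm itself, with none at the plates, board, shaker or bottle. Handing in.

```bash
python3 -c "
from bench import arm
print(arm.job_done())"
```

```text
the job is handed in; nothing more can be done
None
```

I pressed the blue tare key on the scale with the empty plate, using closed fingertips. It went down about 5.5 mm by tool travel and stayed well down for about 0.8 s. The highest force I read was about 6.3 N. I then let it up and raised the hand straight up, about 160 mm from the key. The job was handed in at about 11.7 s of the 38 s allowed; no verdict is reported.

**Last checks:**
- **Key:** blue is back at its earlier image position and size.
- **Contact:** force on the tool is back to noise level.
- **Other objects:** the scene picture differs from the start only where the arm itself moved.

**What disagreed:**
- **Tip position:** the visible fingertips ended well short of the stated TCP, about 30 mm in the side and scene views and nearer 40 mm in the wrist view. Contact came at about 8.5 mm TCP height instead of about 46 mm, so I found the key by feel in small steps.
- **Key position:** the scene camera put the key about 9 mm further back in x than the wrist and side cameras did. I used the wrist value.

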